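# Unbolt the sprung instrument lid and hold it at the green band

### The arm

A 6-joint arm with a two-finger parallel gripper is mounted at the origin on a cart in front of the work surface, level with it; the furniture and walls round the work are solid. World frame = base frame: x ahead of the robot, y to its left, z up, the work surface at z = 0. Lengths are in mm, angles in rad, forces in N, time in s.
With the tool pointing down it reaches from about 400 to 925 mm from the base axis. Payload 12.5 kg.
Tool frame: the origin (TCP) lies between the finger pads; the fingertips stand 25 mm ahead of it and the grasp point (between the pads) lies 6 mm ahead of it; z points along the fingers, y is the line along which they close (so a half turn about z gives the same grasp; the last joint's range is limited). The gripper opens to 95 mm and grips with 3 to 60 N. Pads are 20 mm wide; open, the fingers measure 119 mm over their backs; the gripper's body (75 mm by 180 mm) begins 59 mm behind the grasp point.
Start: joints at [1.016, 0.491, 1.559, -0, 1.092, -0.106], TCP at [271.163, 563.129, 239.661] pointing down, gripper open.
Joint ranges: [-3.1, 3.1], [-0.84, 2.19], [0.05, 2.79], [-1.13, 4.28], [0.06, 2.93], [-2.69, 2.69]. Speed limits (rad/s): [2.22, 2.22, 2.79, 3.14, 3.14, 3.14].

### API

Orientations are given as [roll, pitch, yaw] about the fixed x, y, z axes, in that order (R = Rz(yaw) Ry(pitch) Rx(roll)).
In Python, from cell import state, read_camera, job_done, cut_out gives the robot as it stands. The module is installed in compiled form; this text tells all that it offers.
- The arm moves only by the tool jog_arm, never from a script. Its argument "motion" is a list of rows, each a list of 2 entries, a list of its own where there are three numbers: the shift along the tool's x, y, z in mm, then the turn about the tool's z in rad. A call has 1 to 5 rows; each row is the pose to reach, as a shift and turn from the pose commanded when the call began, along the tool's axes at that moment; what a row does not reach only later rows make up. A row lasts 1/10 s, in which the tool goes at most 50 mm and 8.59 degrees, less where a joint would pass 70% of its speed; a pose out of reach is approached as far as the arm can. A call with a gripper value outside its range is refused whole. "grip" is the closure, from 0 (fully open) to 1 (shut), set as the call begins (left out, the last holds). The fingers move at their own pace and stop on an object; the grip force is fixed at half the most. Time passes only in rows, so rows that repeat a pose let the fingers close. It gives the time, the measured TCP pose, the force, the opening and the grip force at its end, in the units of the state.
- state(): the state, without advancing time (a new reading comes with each control period).
- read_camera(name): name is "scene" or "top" or "wrist"; returns a dict with "img" (384x512x3 uint8, blue, green, red), "vertical_fov" (degrees; the focal length in pixels is half the picture's height over the tangent of half this angle, whatever the lens; pixels are square), "cx", "cy" (the principal point, pixels), "k1" (the pictures are not rectified: a ray, as slopes to the right and down, at radius r is drawn at 1 + k1 r^2 times it, then the intrinsics apply), "extrinsics" (4x4, takes a point from camera to world coordinates). Camera axes: x right, y up, looking along -z (the intrinsics and any distortion apply to the point x, -y, -z); pixel columns grow to the right and rows downward; lengths in mm; the calibration is good to about 2 mm. A picture is of the moment at which its call begins. There is no depth.
- job_done(): hands the job in; it is judged then, once.
Trained networks look in a picture, given as the dict that the camera call returned (one of the last four; its "shot" number tells which), for a name from the list of things; names that differ only in an ending like _2 or _b are one class to them, and where a whole thing is asked for, a point or a joint stands for the part that bears it (a point fixed in the world has none). Each returns a list of dicts, best first, with "p" (0 to 1); they miss things now and then, are a little off and sometimes report something else, mostly with a low value. They report only what shows in the picture. A call takes as long as a camera call.
- cut_out(name, picture): "region" (384x512 bool, what is visible of it) and "box" ([left, top, right, bottom] in pixels, round what is visible of it).
The state is a dict: "t": time; "joints": joint angles; "qvel": joint speeds; "tau": joint torques, N m; "eef_pos": TCP position; "tcp_rot": TCP orientation; "ft_force": force on the tool from outside, world axes, zero at the start; "moment": the same for the moment, N m; "opening": opening from 0.0 (shut) to 1.0 (fully open); "grip_force": force on a finger pad.
Only numpy, scipy, OpenCV 4.12 (cv2) and the standard library are available. Lean on these libraries where they do the work, as an engineer would, in place of code of your own. Each camera call takes 0.05 s, during which the arm holds its last target. There are 200 camera calls.

### The job

Open the caliper case for me: draw the red-knobbed bolt all the way back, off the lid, then lift the sprung lid by its black bar until its red pointer stands beside the green band on the curved rail. Keep hold of the lid and finish while holding it still there, because its spring shuts it if you let go; leave the green band as it is set, and do not disturb the other things on the bench.

Things in the scene. Friction and masses are not known exactly. Their poses are not given: they have to be found in the camera images.
- case: plywood instrument case fixed to the bench, 160x220x85 mm high, caliper inside. Origin: centre of underside; +x to its hinge side (away from the robot at yaw 0), +y left; turned up to 0.25 rad. At its -y side a shelf 95 mm high (case x -55 to 35, y -110 to -235 mm) carries the bolt; at y +142 mm stands a curved steel rail, 130 mm radius about the hinge, up to 220 mm above the bench
- lid_hinge (a point): middle of the lid's hinge line, at [80, 0, 90] mm in the case's frame; the hinge line runs along the case's y; the point's axes are the case's
- lid (a joint): lid angle, rad: 0 shut (level), grows as the front edge rises; stops at 1.35. Aluminium frame 160x220x10 mm with clear pane, top 95 mm above the bench when shut, front edge 160 mm in front of the hinge. Coil springs pull it shut: lifting at the bar takes about 3.5 N at first, about 6 N at 0.9 rad; it springs shut when let go
- lid_handle (a point): middle of the black round bar, 14 mm thick, 124 mm long along the case's y, on two steel arms 55 mm either side of the middle. Lid shut, it lies 204 mm in front of the hinge line and 12 mm above it (102 mm above the bench), 37 mm clear of the lid's front edge, free space beneath; being round it can turn between the fingers as the lid rises
- pointer_tip (a point): tip of the red pointer pin on the lid's left side, 130 mm in front of the hinge, 132 mm to the left (+y) of the lid's middle; it moves with the lid
- band (a joint): where the green band is set on the curved rail, rad, measured as the lid angle: the pointer is at the middle of the band when joint lid equals joint band. It is set between 0.5 and 0.95; stiff, but a knock would shift it
- band_mid (a point): middle of the green band (a green block about 24 mm long along the rail, 16 mm in the radial direction) at its side facing the pointer; the pointer tip comes to this point when the lid is at the marked angle
- bolt (a joint): travel of the bolt, m: 0 to 0.006 at the start (its tongue over the lid's right rim by 10 to 17 mm, holding the lid shut), 0.040 fully back against its stop. It slides towards the case's -y (away from the lid) with about 2 N of friction and stays where it is left
- bolt_knob (a point): middle of the red upright knob on the bolt, 18 mm thick; its gripping part reaches 16 mm above and below this point, which is 38 mm above the bolt shelf (133 mm above the bench). The metal channel beneath it is 16 mm above the shelf at most
- screw_jar: bystander: round clear jar with a red lid, 69 mm wide, 99 mm high, loose; origin at its underside
- block_plane: bystander: black block plane, 161 x 48 x 51 mm, loose, behind the case; origin at its underside
- sanding_block: bystander: sanding block wrapped in red-brown paper, 127 x 52 x 38 mm, loose, left of the case; origin at its underside
- wax_tin: bystander: round flat tin, 70 mm wide, 28 mm high, loose, behind on the right; origin at its underside

How it is judged:
By the outcome, as a careful person would: the job done as asked, in the order asked, and still so for the second after the job is handed in, while the arm keeps its last pose, push and grip.
It also fails if it takes over 42 s, if anything falls off the work surface, if the arm or the gripper's body presses on something with over 40 N, if the wrist force passes 120 N, or if a joint passes its speed limit or range.

## Working session

There is one attempt and no reset: what is moved stays moved. The work goes in short steps, Python scripts to look and compute and a tool call to move; the robot and the scene stay as the last step left them, time stands still between calls to the robot, and variables do not carry over. Pictures are saved under pics/ and viewed, at most 10 in all, crops included, and the job is handed in when it is done.

Besides the shell and the picture viewer there is one more tool, called after "Call:" in YAML: its name, and indented under it one key for each argument. jog_arm: Moves the arm, as the interface text tells. Its arguments: {"type":"object","properties":{"motion":{"type":"array"},"grip":{"type":"number"}},"required":["motion"]}

```bash
mkdir -p pics
cat > h.py <<'E'
import numpy as np, cv2
from cell import state, read_camera, job_done, cut_out
def K(c):
    f=192/np.tan(np.radians(c["vertical_fov"])/2); return f,c["cx"],c["cy"],c["k1"]
def ray(c,u,v):
    f,cx,cy,k=K(c); d=np.array([(u-cx)/f,(v-cy)/f]); s=d.copy()
    for _ in range(20): s=d/(1+k*(s@s))
    E=np.array(c["extrinsics"]); r=E[:3,:3]@np.array([s[0],-s[1],-1]); return E[:3,3],r
def atz(c,u,v,z):
    o,r=ray(c,u,v); return o+r*(z-o[2])/r[2]
def proj(c,p):
    f,cx,cy,k=K(c); E=np.array(c["extrinsics"]); q=E[:3,:3].T@(np.array(p)-E[:3,3])
    s=np.array([q[0],-q[1]])/-q[2]; s=s*(1+k*(s@s)); return s*f+[cx,cy]
def cen(c,n):
    L=cut_out(n,c)
    if not L: return None
    m=np.argwhere(L[0]["region"]); return round(L[0]["p"],2),m.mean(0)[::-1].round(1),L[0]["box"],L[0]["region"]
E
python3 - <<'E'
from h import *
s=state();print(s["t"],s["tcp_rot"])
for n in("top","scene"):
    c=read_camera(n);cv2.imwrite(f"pics/{n}.png",c["img"]);print(n,np.array(c["extrinsics"])[:3,3])
    for k in("bolt_knob","lid_handle","band_mid","pointer_tip","case","screw_jar"):
        r=cen(c,k);print(k,r and r[:3])
E
```

```text
0.0 [-3.14049451e+00 -8.63562763e-05  2.69278412e+00]
top [ 505.13377921  227.26218607 1350.73206162]
bolt_knob None
lid_handle (0.92, array([254.9, 210.7]), [218.0, 184.1, 290.0, 248.8])
band_mid (0.45, array([207.5, 217.3]), [203.3, 212.7, 210.4, 219.0])
pointer_tip (0.73, array([254.8, 210.7]), [218.7, 184.0, 292.0, 249.0])
case (0.68, array([265.8, 207.5]), [202.9, 177.7, 332.8, 246.9])
screw_jar (0.58, array([355.5, 255.3]), [343.0, 246.9, 365.8, 263.1])
scene [-370.14247196 1267.81190955  692.66739966]
bolt_knob None
lid_handle (0.75, array([269.9, 214.4]), [228.8, 194.2, 312.5, 232.4])
band_mid None
pointer_tip (0.77, array([269.9, 214.8]), [225.4, 201.2, 309.2, 230.9])
case (0.96, array([268.8, 224.3]), [215.1, 185.2, 321.2, 259.7])
screw_jar (0.59, array([365.5, 201.2]), [357.4, 189.3, 378.7, 218.4])
```

View pics/top.png

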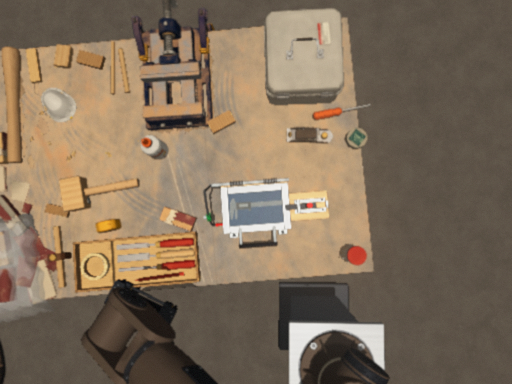

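View pics/scene.png

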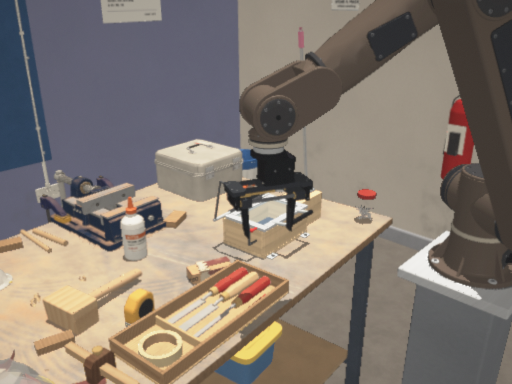

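The top view shows the case at about (256,208), the black bar at (258,241), the red knob at about (311,206), the band at (209,218) and the jar at (357,255). I'll enlarge this region.

Run:
```python
from h import *
c=read_camera("top");im=c["img"]
cv2.imwrite("pics/crop.png",cv2.resize(im[165:270,190:375],None,fx=4.3,fy=4.3,interpolation=cv2.INTER_CUBIC))
for n,u,v,z in(("knob",311,206,149),("bar",258,241,102),("jar",357,255,99)):print(n,atz(c,u,v,z).round())
h=cv2.cvtColor(im,cv2.COLOR_BGR2HSV)
for n,lo,hi in(("red",(0,150,90),(8,255,255)),("green",(45,100,40),(90,255,255))):
    m=cv2.inRange(h,lo,hi)
    k,l,st,ce=cv2.connectedComponentsWithStats(m)
    for i in range(1,k):
        if 190<ce[i][0]<370 and 160<ce[i][1]<270: print(n,st[i],ce[i].round(1))
```

```text
knob [540. 102. 149.]
bar [428. 266. 102.]
jar [387. -49.  99.]
red [306 203   7   5  25] [309.2 205. ]
red [194 219   1   1   1] [194. 219.]
red [192 220   1   1   1] [192. 220.]
red [190 222   2   2   3] [190.7 222.7]
red [215 223   7   3  20] [218.2 224. ]
red [347 246  20  19 287] [356.3 255. ]
green [207 213   4   8  25] [208.6 217.1]
```

View pics/crop.png

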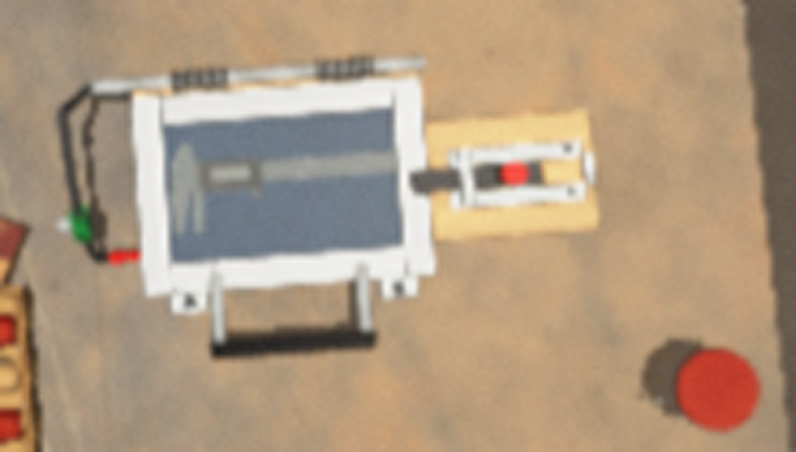

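```bash
cat >> h.py <<'E'
def cw(P,p):  # case->world
    a=P[2];return np.array([P[0]+np.cos(a)*p[0]-np.sin(a)*p[1],P[1]+np.sin(a)*p[0]+np.cos(a)*p[1],p[2]])
E
python3 - <<'E'
from h import *
from scipy.optimize import least_squares
c=read_camera("top")
f=lambda u,v:np.array([(u+.5)/4.3-.5+190,(v+.5)/4.3-.5+165])
D=[((212,349),(-124,62,104)),((376,339),(-124,-62,104)),((146,297),(-80,110,95)),((434,271),(-80,-110,95)),((421,80),(80,-110,95)),((134,92),(80,110,95))]
g=lambda P:np.concatenate([proj(c,cw(P,p))-f(*u) for u,p in D])
r=least_squares(g,[500,200,.07]);P=r.x;print(P,r.fun.round(1));np.save("P.npy",P)
print("handle",cw(P,(-124,0,102)))
k=atz(c,309.4,205.1,149);print("knob",k,"in case",np.array([[np.cos(P[2]),np.sin(P[2])],[-np.sin(P[2]),np.cos(P[2])]])@(k[:2]-P[:2]))
for b in np.arange(.4,1.01,.1):print(b.round(1),proj(c,cw(P,(80-130*np.cos(b),140,90+130*np.sin(b)))))
print("tip",proj(c,cw(P,(-50,132,90))))
E
```

```text
[5.37116040e+02 2.75536784e+02 7.35112711e-02] [-0.3  1.1  0.2  0.9 -0.3  0.2  0.6  1.9  0.1 -3.  -0.4 -1.2]
handle [413.45093132 266.42959429 102.        ]
knob [542.88282426 106.77349939 149.        ] in case [  -6.64362337 -168.73104164]
0.4 [211.19149642 222.28126095]
0.5 [210.51141523 220.50830713]
0.6 [209.82879699 218.32979288]
0.7 [209.15174341 215.76102485]
0.8 [208.4886706  212.82380774]
0.9 [207.84816136 209.54651591]
1.0 [207.23879635 205.9639639 ]
tip [216.1844969  225.06059467]
```

Call:
jog_arm:
  motion:
    - [[-30, -20, -30], 0]
    - [[-70, -46, -45], 0]
    - [[-111, -73, -45], 0]
    - [[-152, -100, -45], 0]
    - [[-193, -127, -45], 0]
  grip: 0

```text
t: 1.3
eef_pos: [390.5, 363.3, 285.0]
tcp_rot: [3.141, 0.0, 2.693]
ft_force: [0.4, -0.1, -0.4]
opening: 1.0
grip_force: 0.0
```

Call:
jog_arm:
  motion:
    - [[-41, -27, 0], 0.14]
    - [[-82, -54, 0], 0.28]
    - [[-123, -81, 0], 0.42]
    - [[-164, -108, 0], 0.56]
    - [[-205, -135, 0], 0.7]

```text
t: 1.8
eef_pos: [516.8, 152.5, 284.9]
tcp_rot: [3.141, 0.0, 1.987]
ft_force: [0.4, 0.9, 0.3]
opening: 0.999
grip_force: 0.0
```

Call:
jog_arm:
  motion:
    - [[-30, 3, 0], 0.14]
    - [[-52, 6, 20], 0.28]
    - [[-52, 6, 35], 0.343]
    - [[-52, 6, 35], 0.343]
  grip: 0.4

```text
t: 2.2
eef_pos: [542.4, 108.7, 247.9]
tcp_rot: [-3.138, -0.0, 1.648]
ft_force: [0.3, 0.6, -0.1]
opening: 0.721
grip_force: 0.0
```

Run:
```python
from h import *
c=read_camera("wrist");cv2.imwrite("pics/w1.png",c["img"]);s=state()
print(s["eef_pos"],s["tcp_rot"],s["joints"],np.array(c["extrinsics"]).round(2))
r=cen(c,"bolt_knob");print(r and r[:3])
```

```text
[542.62563826 109.23164741 249.19222121] [-3.13999564e+00 -1.34308374e-04  1.65094478e+00] [ 7.92462268e-02  3.79916330e-01  1.72280286e+00  1.54023600e-04
  1.04047060e+00 -9.80345949e-04] [[ 1.0000e+00 -8.0000e-02 -2.0000e-02  5.3749e+02]
 [ 8.0000e-02  9.6000e-01  2.5000e-01  1.7883e+02]
 [-0.0000e+00 -2.5000e-01  9.7000e-01  3.9227e+02]
 [ 0.0000e+00  0.0000e+00  0.0000e+00  1.0000e+00]]
(0.95, array([257.3, 165.2]), [249.1, 114.5, 269.6, 218.1])
```

View pics/w1.png

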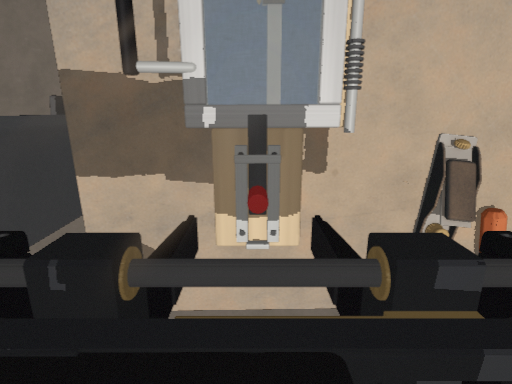

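Wrist view: the knob's top disc is at about (258,202), centred between the fingers (left finger ~190, right ~320), and the shelf is square to the image.

Run:
```python
from h import *
c=read_camera("wrist")
print("knob",atz(c,258,202,149),atz(c,258,246,111),"gripper",state()["eef_pos"],proj(c,[542,109,133]))
for p in((184,126,85),(342,126,85),(186,124,95),(342,124,95)):print(p,atz(c,*p))
h=cv2.cvtColor(c["img"],cv2.COLOR_BGR2HSV);m=cv2.inRange(h,(0,150,40),(8,255,255))+cv2.inRange(h,(172,150,40),(180,255,255))
k,l,st,ce=cv2.connectedComponentsWithStats(m)
print(st[np.argsort(-st[:,4])][1:4])
```

```text
knob [546.47006622 105.62715218 149.        ] [551.85321742  47.62573246 111.        ] gripper [542.94730719 109.78798998 250.40705822] [253.11870207 192.80218411]
(184, 126, 85) [468.41352317 159.39577207  85.        ]
(342, 126, 85) [625.90466192 172.23148728  85.        ]
(186, 124, 95) [472.52034508 162.10384312  95.        ]
(342, 124, 95) [622.74365105 174.34655393  95.        ]
[[247 186  20  28 456]
 [480 240   2   2   3]
 [484 231   3   2   3]]
```

Call:
jog_arm:
  motion:
    - [[-4, 3, 45], 0]
    - [[-4, 3, 85], 0]
    - [[-4, 3, 107], 0]
    - [[-4, 3, 107], 0]

```text
t: 2.75
eef_pos: [545.2, 106.1, 141.0]
tcp_rot: [-3.138, -0.0, 1.652]
ft_force: [0.0, 1.2, 0.3]
opening: 0.599
grip_force: 0.0
```

Call:
jog_arm:
  motion:
    - [[0, 0, 0], 0]
    - [[0, 0, 0], 0]
    - [[0, 0, 0], 0]
    - [[0, 0, 0], 0]
  grip: 1

```text
t: 3.15
eef_pos: [546.5, 105.8, 143.7]
tcp_rot: [3.14, -0.0, 1.65]
ft_force: [0.6, -0.3, 0.6]
opening: 0.321
grip_force: 0.0
```

Call:
jog_arm:
  motion:
    - [[0, 0, 0], 0]
    - [[0, 0, 0], 0]
    - [[0, 0, 0], 0]
    - [[0, 0, 0], 0]

```text
t: 3.55
eef_pos: [545.3, 105.6, 143.1]
tcp_rot: [-3.14, -0.0, 1.65]
ft_force: [-6.2, -0.9, 7.4]
opening: 0.185
grip_force: 30.0
```

Call:
jog_arm:
  motion:
    - [[-8, 0, 0], 0]
    - [[-16, 0, 0], 0]
    - [[-24, 0, 0], 0]
    - [[-30, 0, 0], 0]
    - [[-30, 0, 0], 0]

```text
t: 4.05
eef_pos: [547.8, 75.1, 143.1]
tcp_rot: [-3.14, 0.0, 1.649]
ft_force: [-6.1, -2.2, 7.2]
opening: 0.185
grip_force: 30.0
```

Call:
jog_arm:
  motion:
    - [[-3, 0, 0], 0]
    - [[-6, 0, 0], 0]
    - [[-8, 0, 0], 0]
    - [[-8, 0, 0], 0]

```text
t: 4.45
eef_pos: [548.1, 70.3, 143.0]
tcp_rot: [-3.14, -0.004, 1.649]
ft_force: [-5.9, 21.1, 7.1]
opening: 0.185
grip_force: 30.0
```

Call:
jog_arm:
  motion:
    - [[0, 0, 0], 0]
    - [[0, 0, 0], 0]
    - [[0, 0, 0], 0]
    - [[0, 0, 0], 0]
  grip: 0.4

```text
t: 4.85
eef_pos: [549.3, 67.5, 142.6]
tcp_rot: [3.141, 0.0, 1.65]
ft_force: [0.5, 0.0, 0.6]
opening: 0.463
grip_force: 0.0
```

Call:
jog_arm:
  motion:
    - [[0, 0, -30], 0]
    - [[0, 0, -75], 0]
    - [[40, -10, -95], 0]
    - [[80, -35, -95], 0]
    - [[100, -70, -95], 0]

```text
t: 5.35
eef_pos: [471.2, 163.6, 238.1]
tcp_rot: [3.14, -0.001, 1.65]
ft_force: [-0.3, 0.3, -0.2]
opening: 0.602
grip_force: 0.0
```

Run:
```python
from h import *
c=read_camera("wrist");cv2.imwrite("pics/w2.png",c["img"]);s=state()
print(s["t"],s["eef_pos"],s["tcp_rot"])
r=cen(c,"lid_handle");print(r and r[:3])
t=read_camera("top");m=t["img"]
h=cv2.cvtColor(m,cv2.COLOR_BGR2HSV)
print(np.argwhere(cv2.inRange(h[195:215,300:345],(0,150,60),(8,255,255))>0).mean(0)+[195,300])
```

```text
5.4 [465.55675138 164.51923863 237.66977402] [-3.13914086e+00 -5.24492847e-04  1.65152184e+00]
(0.86, array([323.5,  90.4]), [190.5, 1.9, 427.3, 193.0])
[204.41666667 320.25      ]
```

View pics/w2.png

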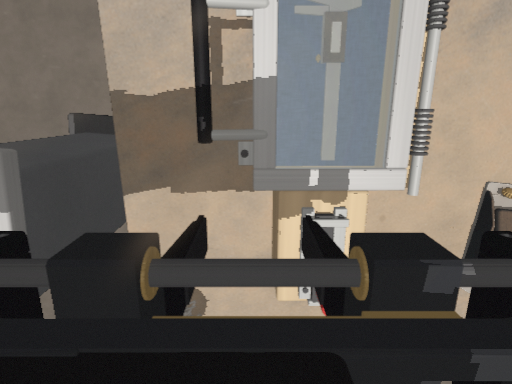

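The bolt's tongue at (325,212) is now clear of the lid edge (~185). The bar runs from (200,0) to (205,143).

Run:
```python
from h import *
c=read_camera("wrist")
a=atz(c,205,138,102);b=atz(c,201.5,40,102);print(a,b,a[:2]+ (b-a)[:2]/np.linalg.norm((b-a)[:2])*60,np.arctan2(-(b-a)[0],(b-a)[1]))
s=state();print(s["eef_pos"])
d=a[:2]+np.array([-.08,.997])*62-s["eef_pos"][:2];print("tool xy",d@[-.08,.997],d@[.997,.08])
```

```text
[421.5913849  205.24907345 102.        ] [415.36025744 287.0592811  102.        ] [417.03464421 265.07579084] 0.07601887418343013
[471.37164283 162.22018674 238.05462815]
tool xy 108.90757868032057 -46.18860621652034
```

Call:
jog_arm:
  motion:
    - [[45, -20, 0], 0]
    - [[85, -40, 0], 0]
    - [[108, -46, 30], 0]
    - [[108, -46, 50], 0]
    - [[108, -46, 50], 0]
  grip: 0.6

```text
t: 6.05
eef_pos: [417.0, 265.7, 185.6]
tcp_rot: [-3.138, 0.001, 1.65]
ft_force: [0.4, -0.2, 0.7]
opening: 0.404
grip_force: 0.0
```

Run:
```python
from h import *
c=read_camera("wrist");cv2.imwrite("pics/w3.png",c["img"]);s=state()
print(s["t"],s["eef_pos"],s["opening"])
for z in(0,-62,62):print(proj(c,cw((540.4,276,.078),(-124,z,102))))
print(proj(c,s["eef_pos"]))
```

```text
6.1 [417.70484965 265.57814888 186.90773415] 0.40043809922673873
[254.22683686 202.33786936]
[254.1249611  273.10517425]
[254.34324467 121.49625025]
[255.35413922 252.22344299]
```

View pics/w3.png

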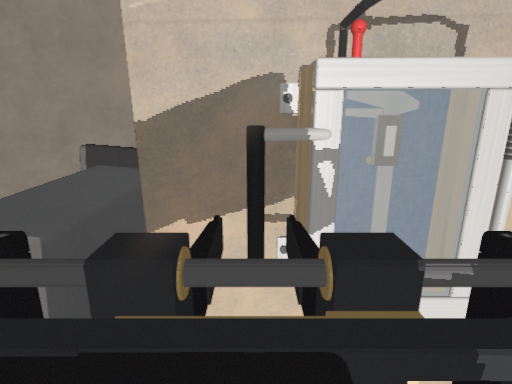

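The bar, at column 256 between the fingers (215 / 293), is centred with its far end at (256,128). I descend and grip.

Call:
jog_arm:
  motion:
    - [[0, 1, 40], 0]
    - [[0, 1, 70], 0]
    - [[0, 1, 80], 0]
    - [[0, 1, 80], 0]

```text
t: 6.5
eef_pos: [418.7, 265.5, 107.5]
tcp_rot: [-3.141, 0.0, 1.649]
ft_force: [0.3, -0.1, 0.3]
opening: 0.4
grip_force: 0.0
```

Call:
jog_arm:
  motion:
    - [[0, 0, 0], 0]
    - [[0, 0, 0], 0]
    - [[0, 0, 0], 0]
    - [[0, 0, 0], 0]
    - [[0, 0, 0], 0]
  grip: 1

```text
t: 7.0
eef_pos: [417.7, 266.1, 108.1]
tcp_rot: [-3.141, -0.0, 1.65]
ft_force: [-4.5, 0.6, 3.8]
opening: 0.139
grip_force: 30.0
```

Call:
jog_arm:
  motion:
    - [[0, 2, -20], 0]
    - [[0, 6.5, -40], 0]
    - [[0, 12.7, -60], 0]
    - [[0, 20.8, -78.5], 0]
    - [[0, 30.7, -96], 0]

```text
t: 7.5
eef_pos: [445.8, 268.3, 203.7]
tcp_rot: [-3.134, 0.001, 1.65]
ft_force: [-14.2, 3.5, 0.4]
opening: 0.136
grip_force: 30.0
```

Call:
jog_arm:
  motion:
    - [[0, 0, 0], 0]
    - [[0, 0, 0], 0]

```text
t: 7.7
eef_pos: [445.6, 268.3, 203.6]
tcp_rot: [-3.135, 0.0, 1.65]
ft_force: [-16.9, 2.1, 5.6]
opening: 0.14
grip_force: 30.0
```

Run:
```python
from h import *
s=state();print(s["t"],s["eef_pos"],s["ft_force"],s["opening"])
I=[]
for n,b in(("wrist",None),("scene",(150,160,350,280)),("top",(190,165,300,265))):
    c=read_camera(n);im=c["img"]
    for k in("band_mid","pointer_tip"):
        r=cen(c,k);print(n,k,r and r[:3])
    if b: im=im[b[1]:b[3],b[0]:b[2]]
    I.append(cv2.resize(im,(400,int(400*im.shape[0]/im.shape[1])),interpolation=cv2.INTER_CUBIC)[:300])
I=[cv2.copyMakeBorder(i,0,300-len(i),0,0,0) for i in I]
cv2.imwrite("pics/m1.png",np.vstack([np.hstack(I[:2]),np.hstack([I[2],I[2]*0])]))
```

```text
7.7 [445.63277228 268.31141892 203.58079719] [-16.87847763   2.0803939    5.57347607] 0.13952973261693621
wrist band_mid None
wrist pointer_tip (0.77, array([369.2, 159. ]), [240.8, 0.0, 478.3, 317.9])
scene band_mid (0.35, array([263.5, 199.4]), [224.5, 184.3, 306.4, 218.4])
scene pointer_tip (0.74, array([265.7, 198.5]), [225.7, 181.4, 303.9, 215.9])
top band_mid None
top pointer_tip (0.97, array([253.9, 203.4]), [218.8, 184.7, 292.4, 227.9])
```

View pics/m1.png

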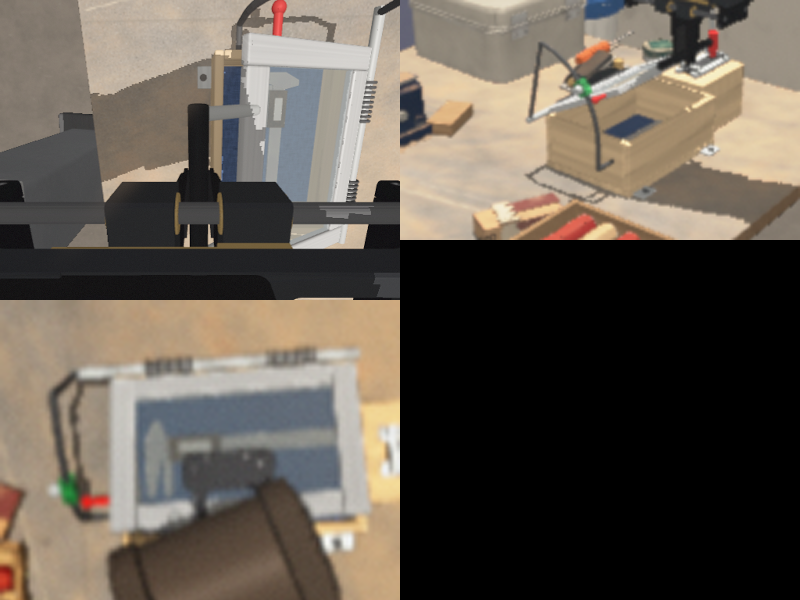

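The lid is up about 0.5 rad. In the scene view the pointer tip is slightly below the green band, at about crop (592,98) versus green (586,90), so I need exact numbers.

Run:
```python
from h import *
P=(540.4,275.5,.078)
th=.495
I=[]
for n,(x0,y0,x1,y1) in(("scene",(215,175,275,220)),("top",(195,200,235,230))):
    c=read_camera(n);im=c["img"][y0:y1,x0:x1]
    h=cv2.cvtColor(im,cv2.COLOR_BGR2HSV)
    g=np.argwhere(cv2.inRange(h,(45,100,40),(90,255,255)))+[y0,x0];r=np.argwhere(cv2.inRange(h,(0,140,80),(9,255,255))+cv2.inRange(h,(173,140,80),(180,255,255)))+[y0,x0]
    print(n,"green",g.mean(0)[::-1],g.min(0)[::-1],g.max(0)[::-1],"red",r.mean(0)[::-1],r.min(0)[::-1],r.max(0)[::-1])
    for y in(132,142):print(y,[proj(c,cw(P,(80-130*np.cos(b),y,90+130*np.sin(b)))).round(1).tolist() for b in(.495,.55,.6,.65,.7,.75)])
    I.append(cv2.resize(im,(400,300),interpolation=cv2.INTER_NEAREST))
cv2.imwrite("pics/m2.png",np.hstack(I))
```

```text
scene green [242.03125 202.65625] [239 199] [244 207] red [246.03225806 192.87096774] [238 182] [254 211]
132 [[246.3, 208.8], [245.3, 206.5], [244.3, 204.3], [243.2, 202.2], [242.0, 200.2], [240.8, 198.2]]
142 [[243.9, 210.0], [242.9, 207.6], [241.9, 205.5], [240.8, 203.4], [239.7, 201.3], [238.5, 199.3]]
top green [208.6  217.08] [207 213] [210 220] red [215.11538462 220.03846154] [212 218] [219 222]
132 [[213.2, 219.6], [212.8, 218.4], [212.5, 217.3], [212.2, 216.0], [211.8, 214.7], [211.5, 213.3]]
142 [[210.0, 219.8], [209.6, 218.6], [209.3, 217.5], [208.9, 216.3], [208.6, 214.9], [208.2, 213.5]]
```

View pics/m2.png

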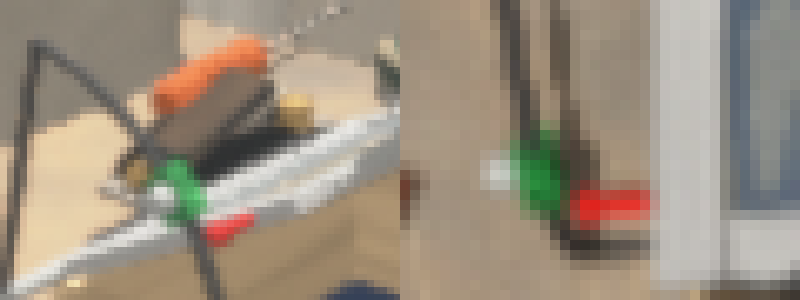

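Call:
jog_arm:
  motion:
    - [[0, 3, -7], 0]
    - [[0, 7, -14], 0]
    - [[0, 12, -20], 0]
    - [[0, 12, -20], 0]
    - [[0, 12, -20], 0]

```text
t: 8.75
eef_pos: [458.2, 269.3, 223.2]
tcp_rot: [-3.136, 0.0, 1.65]
ft_force: [-13.6, 1.1, 2.2]
opening: 0.137
grip_force: 30.0
```

```bash
cat > look.py <<'E'
from h import *
import sys
s=state();print(s["t"],s["eef_pos"],s["ft_force"],s["opening"],"th",np.arcsin((s["eef_pos"][2]-6-90)/204.35)-.0588)
I=[]
for n,(x0,y0,x1,y1) in(("scene",(215,175,275,220)),("top",(195,200,235,230))):
    c=read_camera(n);im=c["img"][y0:y1,x0:x1]
    h=cv2.cvtColor(im,cv2.COLOR_BGR2HSV)
    for q,m in(("g",cv2.inRange(h,(45,100,40),(90,255,255))),("r",cv2.inRange(h,(0,140,80),(9,255,255))+cv2.inRange(h,(173,140,80),(180,255,255)))):
        g=np.argwhere(m)+[y0,x0];
        if q=="r":g=g[(g[:,0]>194)] if n=="scene" else g
        print(n,q,g.mean(0)[::-1].round(1),g.min(0)[::-1],g.max(0)[::-1])
    I.append(cv2.resize(im,(400,300),interpolation=cv2.INTER_CUBIC))
cv2.imwrite(sys.argv[1],np.hstack(I))
E
python3 look.py pics/m3.png
```

```text
8.75 [458.17343217 269.32069639 223.23923846] [-13.61020187   1.11621976   2.17000598] 0.1365771645089052 th 0.6133291845092019
scene g [242.2 202.6] [239 199] [245 207]
scene r [247.8 203.2] [246 202] [250 204]
top g [208.7 217. ] [207 213] [210 220]
top r [214.3 217.5] [211 216] [218 219]
```

View pics/m3.png

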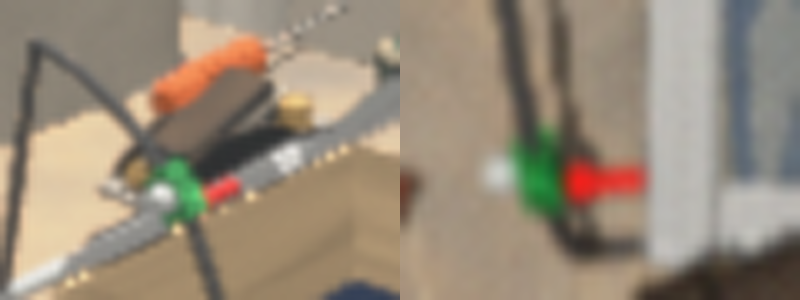

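Call:
jog_arm:
  motion:
    - [[0, 3, -4], 0]
    - [[0, 6.5, -9], 0]
    - [[0, 6.5, -9], 0]
    - [[0, 6.5, -9], 0]
    - [[0, 6.5, -9], 0]

```text
t: 9.35
eef_pos: [464.9, 269.9, 232.2]
tcp_rot: [-3.136, 0.0, 1.65]
ft_force: [-11.4, 1.8, 1.7]
opening: 0.139
grip_force: 30.0
```

```bash
python3 look.py pics/m4.png
```

```text
9.35 [464.90620263 269.91973122 232.22653017] [-11.35520846   1.78080883   1.65144487] 0.13922879587993398 th 0.6708829915935507
scene g [242.1 202.9] [239 199] [245 207]
scene r [246.1 200.8] [244 200] [248 202]
top g [208.4 217.2] [207 213] [210 220]
top r [214.  216.3] [211 215] [218 218]
```

View pics/m4.png

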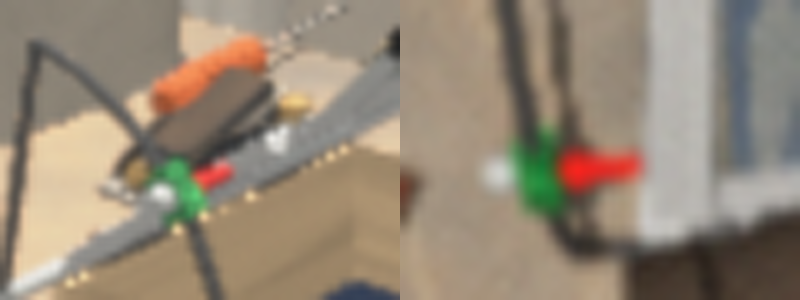

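Call:
jog_arm:
  motion:
    - [[0, 1, -1.5], 0]
    - [[0, 1, -1.5], 0]
    - [[0, 1, -1.5], 0]
    - [[0, 1, -1.5], 0]
    - [[0, 1, -1.5], 0]

```text
t: 9.95
eef_pos: [466.0, 270.0, 233.6]
tcp_rot: [-3.137, 0.0, 1.65]
ft_force: [-10.7, 2.0, 0.7]
opening: 0.139
grip_force: 30.0
```

```bash
python3 look.py pics/m5.png; python3 -c "
from h import *
print(abs(np.array(state()['qvel'])).max());print(job_done())"
```

```text
9.95 [466.03841242 269.98239209 233.60308915] [-10.70250526   1.9932107    0.71001011] 0.13859634530405182 th 0.6799572451089353
scene g [242.1 202.9] [239 199] [245 207]
scene r [246.  200.5] [244 199] [248 202]
top g [208.4 217.2] [207 213] [210 220]
top r [214.2 216.1] [211 215] [218 218]
0.0019275947728722674
the job is handed in; nothing more can be done
None
```

I drew the bolt back to its stop, raised the lid to about 0.68 rad with the pointer beside the green band in the camera views, and handed the job in at about 10 s with the arm still holding the lid; the judge returned no verdict.

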